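Exchange two fuses in a high-voltage fuse box

ROBOT

A 7-joint arm with a two-finger parallel gripper is mounted at the origin on the work surface. World frame = base frame: x ahead of the robot, y to its left, z up, the work surface at z = 0. Lengths are in m, angles in rad, forces in N, time in s.
With the tool pointing down it reaches from about 0.425 to 0.825 m from the base axis. Payload 3.6 kg.
Tool frame: the origin (TCP) lies midway between the tips of the shut fingers; the grasp point (between the pads) lies 19 mm behind it; z points along the fingers, y is the line along which they close (so a half turn about z gives the same grasp; the last joint's range is limited). The gripper opens to 93 mm and grips with 3 to 60 N. Pads are 15 mm wide; open, the fingers measure 128 mm over their backs; the gripper's body (75 mm by 188 mm) begins 65 mm behind the grasp point.
Start: joints at [1.214, 0.615, -0.013, 1.423, 0.008, 1.103, -0.04], TCP at [0.211, -0.615, 0.219] pointing down, gripper open.
Joint ranges: [-3.12, 3.12], [-0.3, 2.06], [-1.34, 1.32], [0.26, 2.42], [-1.36, 4.5], [0.01, 1.98], [-2.84, 2.84]. Speed limits (rad/s): [2.79, 2.79, 3.14, 3.14, 3.14, 3.14, 3.14].

INTERFACE

Orientations are given as a unit quaternion [x, y, z, w].
In Python, from station import arm gives the robot as it stands.
- The arm moves only by the tool servo_tool, never from a script. Its argument "rows" is a list that holds one entry, the list of rows, each a list of 7 numbers: the finger opening in m, from 0 to 0.093, then the shift along the tool's x, y, z in m, then the turn, a rotation vector about the tool's x, y, z in degrees. A call has exactly 10 rows; each row shifts and turns the commanded pose from where the row before left it, along the tool's axes as they then stand; what a row does not reach is not made up. A row lasts 1/8 s, in which the tool goes at most 62.5 mm and 10.7 degrees, less where a joint would pass 70% of its speed; a pose out of reach is approached as far as the arm can. A call with a gripper value outside its range is refused whole. The fingers move at their own pace and stop on an object; "force" is the grip in N (left out, the last holds). Time passes only in rows, so rows that do not move let the fingers close, or fill a call up. It gives the time, the measured TCP pose, the force, the opening and the grip force at its end, in the units of the state.
- arm.state(): the state, without advancing time (a new reading comes with each control period).
- arm.grab_frame(name): name is "scene" or "top" or "wrist"; returns the picture (400x640x3 uint8, red, green, blue); there is no depth.
- arm.camera_info(name): a dict with "fx", "fy", "cx", "cy" (pixels), "dist_coeffs" ([k1, k2, p1, p2, k3] as OpenCV has them; the pictures are not rectified), "world_from_camera" (4x4, takes a point from camera to world coordinates); the wrist camera has in their place "mount" (4x4, takes a point from camera to tool coordinates, whose origin is the TCP and whose axes are the flange's). Camera axes: x right, y up, looking along -z (the intrinsics and any distortion apply to the point x, -y, -z); pixel columns grow to the right and rows downward; lengths in m; the calibration is good to about 2 mm. A picture is of the moment at which its call begins: read the wrist's pose just before it. camera_info takes no time and is no camera call.
- arm.hand_in(): hands the job in; it is judged then, once.
Trained networks look in the newest picture that a camera, given by its name, has taken for a name from the list of things; names that differ only in an ending like _2 or _b are one class to them, and where a whole thing is asked for, a point or a joint stands for the part that bears it (a point fixed in the world has none). Each returns a list of dicts, best first, with "confidence" (0 to 1); they miss things now and then, are a little off and sometimes report something else, mostly with a low value. They report only what shows in the picture. A call takes as long as a camera call.
- arm.recognise(label, camera): "xyz" ([x, y, z] in m, in the coordinates of the camera as it stood for that picture, good to about 4 mm: the middle of the surface that is visible of it).
- arm.silhouettes(label, camera): "mask" (400x640 bool, what is visible of it).
The state is a dict: "clock": time; "joints": joint angles; "joint_velocities": joint speeds; "effort": joint torques, N m; "ee_pos": TCP position; "tool_rot": TCP orientation; "wrist_force": force on the tool from outside, world axes, zero at the start; "wrist_torque": the same for the moment, N m; "gripper_width": finger opening in m; "grip_force": force on a finger pad.
Only numpy, scipy, OpenCV 4.12 (cv2) and the standard library are available. Lean on these libraries where they do the work, as an engineer would, in place of code of your own. Each camera call takes 0.05 s, during which the arm holds its last target. There are 200 camera calls.

TASK

The two fuses in the fuse box are sitting in each other's bases. Turn both red turn buttons aside, lift the clear guard out and lay it squarely in the middle of the green mat, then swap the fuses, parking one of them in the empty grey-marked base on the way, so that each ends up fully seated in the base marked with its own colour. Leave the guard on the mat, as the fuses are to be measured next.

Things in the scene. Friction and masses are not known exactly. Their poses are not given: they have to be found in the camera images.
- fuse_box: Grey fuse box fixed to the bench, 188 (x) x 356 (y) mm, rim 71 mm high; origin: centre of underside. Inside 150 x 272 mm, floor 6 mm up, base places at y = -74, 0, +74 mm. The clear guard lies in its frame, flush with the rim. Red turn buttons pivot on the rim at x = 0, y = +160 mm (button_left) and y = -160 mm (button_right).
- button_left (a joint): Red bar on the box rim, pivoted at its middle: 50 mm long, grip 11 mm wide, 73 to 92 mm above the bench. Rad, positive anticlockwise from above; 0 = along the box's y, one end 7 mm over the guard's edge. Turns up to 1.65 either way, stays where left, light friction (0.03 N m). Clear of the guard from about 1.15 either way; a quarter turn lays it along the rim.
- button_right (a joint): The like red turn button at the box's y = -160 mm end; same sizes, sense and values.
- guard: Clear plastic panel 162 (x) x 284 (y) x 4 mm, 320 g, lying in the box's frame (underside 66 mm above the bench, 2 mm play all round) under the turn buttons; the fuses show through. Origin: centre of underside, z up. Black bar handle at its centre: 64 mm long along its y, 12 mm wide, 20 to 32 mm above the underside.
- mat: Flat green mat on the bench beside the box, 210 (x) x 330 (y) mm, 3 mm thick, fixed; the guard is laid here, long side along long side. Origin: centre of underside.
- fuse_orange: Fuse with orange band and top; starts in the blue-marked base. White ceramic block 50 (x) x 24 (y) x 44 (z) mm with a 6 mm thick steel blade at each end (84 mm over all, blades 5 to 23 mm above underside), 180 g. Origin: centre of underside, z up; same either way round. Pinch across its 24 mm; at least 49 mm free beside it.
- fuse_blue: Fuse with blue band and top; starts in the orange-marked base. White ceramic block 50 (x) x 24 (y) x 44 (z) mm with a 6 mm thick steel blade at each end (84 mm over all, blades 5 to 23 mm above underside), 180 g. Origin: centre of underside, z up; same either way round. Pinch across its 24 mm; at least 49 mm free beside it.
- base_orange: Fuse base with orange marks at both ends. Dark grey plate 116 (x) x 36 x 10 mm fixed in the box, in one of its 3 places; origin: centre of underside. At x = +-36 mm copper jaws for the fuse blades: gap 9 mm, flaring to 25 mm at the mouth, 37 mm above the underside. Seated fuse: body down on the plate (its origin 10 mm above the base's), parallel, play 2 mm across, 6 mm along.
- base_blue: Fuse base with blue marks at both ends. Dark grey plate 116 (x) x 36 x 10 mm fixed in the box, in one of its 3 places; origin: centre of underside. At x = +-36 mm copper jaws for the fuse blades: gap 9 mm, flaring to 25 mm at the mouth, 37 mm above the underside. Seated fuse: body down on the plate (its origin 10 mm above the base's), parallel, play 2 mm across, 6 mm along.
- base_spare: Spare fuse base with light grey marks at both ends, empty. Dark grey plate 116 (x) x 36 x 10 mm fixed in the box, in one of its 3 places; origin: centre of underside. At x = +-36 mm copper jaws for the fuse blades: gap 9 mm, flaring to 25 mm at the mouth, 37 mm above the underside. Seated fuse: body down on the plate (its origin 10 mm above the base's), parallel, play 2 mm across, 6 mm along.

How it is judged:
On the way, in this order (a step that is already met when the one before it is completed fails the run):
1. both turn buttons are turned aside ((value of joint button_left above 1 rad or value of joint button_left below -1 rad) and (value of joint button_right above 1 rad or value of joint button_right below -1 rad)), for 0.2 s.
2. the guard lies on the mat (horizontal distance between guard and mat below 0.03 m and z of guard in the frame of mat below 0.01 m and angle between the y axis of guard and the y axis of mat, either way round below 0.25 rad and angle between guard's own z axis and vertical below 0.08 rad), for 0.2 s.
3. one of the fuses is parked in the grey-marked spare base (((horizontal distance between fuse_orange and base_spare below 0.012 m and z of fuse_orange in the frame of base_spare between 0.005 and 0.015 m and angle between the x axis of fuse_orange and the x axis of base_spare, either way round below 0.2 rad and angle between fuse_orange's own z axis and vertical below 0.12 rad) or (horizontal distance between fuse_blue and base_spare below 0.012 m and z of fuse_blue in the frame of base_spare between 0.005 and 0.015 m and angle between the x axis of fuse_blue and the x axis of base_spare, either way round below 0.2 rad and angle between fuse_blue's own z axis and vertical below 0.12 rad))), for 0.2 s.
At the end, for the whole second after the job is handed in: Guard flat on the mat, within 30 mm of its centre and 0.25 rad of its direction; each fuse in the base of its own colour, upright, within 12 mm of the base's centre and 0.2 rad of its direction, down on the plate (origin 5 to 15 mm above the base's; 10 when seated); all released and at rest (all of step 2 and horizontal distance between fuse_orange and base_orange below 0.012 m and z of fuse_orange in the frame of base_orange between 0.005 and 0.015 m and angle between the x axis of fuse_orange and the x axis of base_orange, either way round below 0.2 rad and angle between each of fuse_orange, fuse_blue's own z axis and vertical below 0.12 rad and horizontal distance between fuse_blue and base_blue below 0.012 m and z of fuse_blue in the frame of base_blue between 0.005 and 0.015 m and angle between the x axis of fuse_blue and the x axis of base_blue, either way round below 0.2 rad and linear speed of each of guard, fuse_orange, fuse_blue below 0.02 m/s); the robot touches nothing.
It also fails if it takes over 134 s, if anything falls off the work surface, if the arm or the gripper's body presses on something with over 40 N, if the wrist force passes 120 N, or if a joint passes its speed limit or range.

## Working session

There is one attempt and no reset: what is moved stays moved. The work goes in short steps, Python scripts to look and compute and a tool call to move; the robot and the scene stay as the last step left them, time stands still between calls to the robot, and variables do not carry over. Pictures are saved under pics/ and viewed, at most 14 in all, crops included, and the job is handed in when it is done.

Besides the shell and the picture viewer there is one more tool, called after ">>>" as name(argument=value, ...), one argument or row to a line, values as JSON. servo_tool: Moves the arm, as the interface text tells. Its arguments: {"type":"object","properties":{"rows":{"type":"array"},"force":{"type":"number"}},"required":["rows"]}

```bash
mkdir -p pics; ls
cat > h.py <<'E'
import numpy as np,cv2
from scipy.spatial.transform import Rotation as R
from station import arm
def save(cam,name):
    im=arm.grab_frame(cam); cv2.imwrite('pics/'+name,im[:,:,::-1]); return im
def cam(c):
    i=arm.camera_info(c)
    if 'world_from_camera' in i: T=np.array(i['world_from_camera'])
    else:
        s=arm.state(); W=np.eye(4); W[:3,:3]=R.from_quat(s['tool_rot']).as_matrix(); W[:3,3]=s['ee_pos']; T=W@np.array(i['mount'])
    K=np.array([[i['fx'],0,i['cx']],[0,i['fy'],i['cy']],[0,0,1]]); return K,np.array(i['dist_coeffs'],float),T
def pix2w(c,uv,z):
    K,d,T=cam(c); p=cv2.undistortPoints(np.array(uv,float).reshape(-1,1,2),K,d)[:,0]
    r=np.c_[p[:,0],-p[:,1],-np.ones(len(p))]@T[:3,:3].T
    return T[:3,3]+r*((z-T[2,3])/r[:,2])[:,None]
def w2pix(c,P):
    K,d,T=cam(c); q=(np.array(P,float).reshape(-1,3)-T[:3,3])@T[:3,:3]
    q=q*[1,-1,-1]; return cv2.projectPoints(q,np.zeros(3),np.zeros(3),K,d)[0][:,0]
def c2w(c,x):
    T=cam(c)[2]; return T[:3,:3]@np.array(x)+T[:3,3]
E
python3 - <<'E'
from h import *
save('top','t0.png'); 
for l in ['fuse_box','mat','guard','button_left','button_right','fuse_orange','fuse_blue','base_orange','base_blue','base_spare']:
    r=arm.recognise(l,'top'); print(l,[(np.round(c2w('top',d['xyz']),3),round(d['confidence'],2)) for d in r[:3]])
s=arm.state();print(s['clock'],s['ee_pos'],R.from_quat(s['tool_rot']).as_matrix().round(2)); print(arm.camera_info('wrist')['mount'])
for l in ['fuse_box','mat']:
    r=arm.silhouettes(l,'top')
    if r:
        m=r[0]['mask'].astype(np.uint8); c=max(cv2.findContours(m,0,2)[0],key=cv2.contourArea); b=cv2.boxPoints(cv2.minAreaRect(c)); w=pix2w('top',b,.071 if l=='fuse_box' else .003); print(l,b.round(),w.round(3),w.mean(0))
E
```

```text
pics
fuse_box [(array([ 0.54 , -0.195,  0.077]), 0.63)]
mat [(array([0.503, 0.204, 0.002]), 0.66)]
guard [(array([ 0.539, -0.198,  0.071]), 0.93)]
button_left [(array([ 0.537, -0.043,  0.086]), 0.72)]
button_right [(array([ 0.552, -0.353,  0.086]), 0.42)]
fuse_orange []
fuse_blue []
base_orange []
base_blue []
base_spare [(array([ 0.538, -0.199,  0.075]), 0.44)]
0.55 [ 0.21112131 -0.61472244  0.218651  ] [[ 0.95  0.32  0.  ]
 [ 0.32 -0.95  0.  ]
 [ 0.   -0.   -1.  ]]
[[ 2.51581154e-05  9.71400848e-01  2.37445554e-01  6.48564147e-02]
 [ 9.99999883e-01  9.01583878e-05 -4.74795359e-04  5.86496650e-05]
 [-4.82624323e-04  2.37445538e-01 -9.71400733e-01 -1.65949598e-01]
 [ 0.00000000e+00  0.00000000e+00  0.00000000e+00  1.00000000e+00]]
fuse_box [[321. 161.]
 [480. 138.]
 [493. 224.]
 [333. 248.]] [[ 0.642 -0.015  0.071]
 [ 0.663 -0.395  0.071]
 [ 0.458 -0.385  0.071]
 [ 0.441 -0.023  0.071]] [ 0.55107632 -0.20438209  0.071     ]
mat [[160. 196.]
 [301. 182.]
 [309. 270.]
 [168. 284.]] [[0.614 0.386 0.003]
 [0.616 0.037 0.003]
 [0.401 0.035 0.003]
 [0.4   0.368 0.003]] [0.50783272 0.20663217 0.003     ]
```

View pics/t0.png

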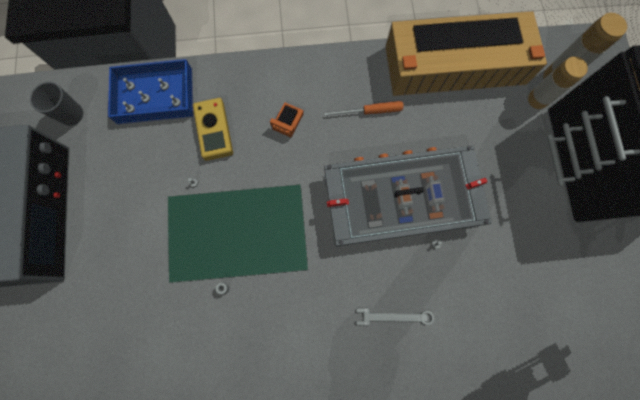

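The top view shows the mat as a quad around (168-308, 184-282), and the box with red buttons at about (338,202) and (477,183). The spare base is at (372,203), the orange fuse at (403,198) and the blue fuse at (433,194).

Run:
```python
from h import *
im=cv2.imread('pics/t0.png').astype(int); b,g,r=im[...,0],im[...,1],im[...,2]
m=((g>r+20)&(g>b+5)).astype(np.uint8); c=max(cv2.findContours(m,0,2)[0],key=cv2.contourArea)
q=cv2.approxPolyDP(cv2.convexHull(c),6,True)[:,0]; w=pix2w('top',q,.003); print('mat',q.tolist(),w.round(3).tolist(),w.mean(0).round(3))
red=((r>140)&(g<70)&(b<70)).astype(np.uint8); n,l,s,ce=cv2.connectedComponentsWithStats(red)
P=[]
for i in range(1,n):
    if s[i,4]>25: print('red',ce[i],s[i,4],pix2w('top',ce[i],.09).round(4))
K,d,T=cam('top'); print(T.round(3))
s=arm.state(); print(s['clock'])
```

```text
mat [[299, 185], [306, 269], [169, 280], [168, 197]] [[0.609, 0.042, 0.003], [0.404, 0.043, 0.003], [0.409, 0.367, 0.003], [0.611, 0.365, 0.003]] [0.508 0.204 0.003]
red [343.32142857 200.5       ] 28 [[ 0.5412 -0.0551  0.09  ]]
[[-0.098  0.975 -0.202  0.365]
 [-0.995 -0.096  0.02   0.018]
 [ 0.     0.203  0.979  0.919]
 [ 0.     0.     0.     1.   ]]
0.65
```

>>> servo_tool(
  rows=[
    [[0.06, 0.051, -0.0174, 0, 0, 0, 0], [0.06, 0.051, -0.0174, 0, 0, 0, 0], [0.06, 0.051, -0.0174, 0, 0, 0, 0], [0.06, 0.051, -0.0174, 0, 0, 0, 0], [0.06, 0.051, -0.0174, 0, 0, 0, 0], [0.06, 0.051, -0.0174, 0, 0, 0, 0], [0.06, 0.051, -0.0174, 0, 0, 0, 0], [0.06, 0.05, -0.0172, 0, 0, 0, 0], [0.06, 0, 0, 0, 0, 0, -10], [0.06, 0, 0, 0, 0, 0, -10]],
  ],
)

```text
clock: 1.9
ee_pos: [0.5518, -0.35, 0.2185]
tool_rot: [0.941, 0.337, -0.0, -0.0]
wrist_force: [-0.5, 0.5, -0.2]
gripper_width: 0.0599
grip_force: 0.0
```

>>> servo_tool(
  rows=[
    [[0.06, 0, 0, 0, 0, 0, -10], [0.06, 0, 0, 0, 0, 0, -10], [0.06, 0, 0, 0, 0, 0, -10], [0.06, 0, 0, 0, 0, 0, -10], [0.06, 0, 0, 0, 0, 0, -10], [0.06, 0, 0, 0, 0, 0, -4], [0.06, 0, 0, 0.02, 0, 0, 0], [0.06, 0, 0, 0, 0, 0, 0], [0.06, 0, 0, 0, 0, 0, 0], [0.06, 0, 0, 0, 0, 0, 0]],
  ],
)

```text
clock: 3.15
ee_pos: [0.5514, -0.3512, 0.1995]
tool_rot: [0.689, 0.725, 0.0, 0.001]
wrist_force: [-0.1, 0.4, -0.6]
gripper_width: 0.0598
grip_force: 0.0
```

```bash
cat >> h.py <<'E'
def st():
    s=arm.state(); M=R.from_quat(s['tool_rot']).as_matrix(); a=np.degrees(np.arctan2(M[1,0],M[0,0]))
    print('t',round(s['clock'],2),'tcp',np.round(s['ee_pos'],4),'ang',round(a,2),'z',M[:,2].round(3),'q',np.round(s['joints'],2),'F',np.round(s['wrist_force'],1),'w',round(s['gripper_width'],4),'g',round(s['grip_force'],1)); return s,M
def to(x,y,z,ang=None):
    s,M=st(); d=M.T@(np.array([x,y,z])-s['ee_pos']); print('tool delta mm',(d*1000).round(1))
E
python3 - <<'E'
from h import *
st(); im=save('wrist','w1.png')
for l in ['button_right','button_left']:
    for cm in ['wrist']:
        for d in arm.recognise(l,cm)[:2]: print(l,c2w(cm,d['xyz']).round(4),d['confidence'])
        for d in arm.silhouettes(l,cm)[:2]:
            c=max(cv2.findContours(d['mask'].astype(np.uint8),0,2)[0],key=cv2.contourArea); rr=cv2.minAreaRect(c); w=pix2w(cm,cv2.boxPoints(rr),.09);print(rr,w.mean(0).round(4),w.round(3).tolist())
E
```

```text
t 3.15 tcp [ 0.5514 -0.3512  0.1995] ang 92.95 z [ 0.001 -0.001 -1.   ] q [ 0.74  0.66 -0.36  1.43  0.25  1.09  0.38] F [-0.1  0.4 -0.6] w 0.0598 g 0.0
button_right [ 0.5489 -0.3546  0.0944] 0.55
((319.5280456542969, 205.40399169921875), (51.608455657958984, 13.77418041229248), 79.69515228271484) [ 0.5533 -0.3578  0.09  ] [[0.542, -0.336, 0.09], [0.554, -0.333, 0.09], [0.565, -0.379, 0.09], [0.553, -0.382, 0.09]]
```

View pics/w1.png

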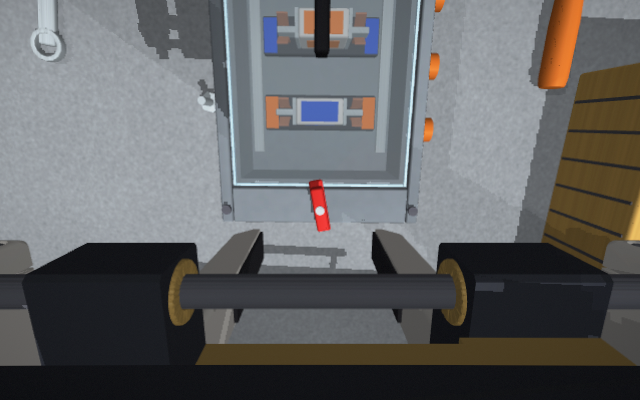

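The wrist view shows the right button from (316,182) to (324,230) with its pivot dot at (320,211), tilted anticlockwise. The box edges are nearly vertical. The blue fuse is at (320,111) and the orange fuse at (322,25).

Run:
```python
from h import *
p=pix2w('wrist',[[320,211]],.092);print(p)
k=pix2w('wrist',[[227,209],[412,210]],.073);print(k,np.degrees(np.arctan2(*(k[1]-k[0])[[1,0]])))
f=pix2w('wrist',[[320,111]],.060);print(f)
e=pix2w('wrist',[[233,184],[406,184]],.07);print(e, np.degrees(np.arctan2(*(e[1]-e[0])[[1,0]])))
to(p[0,0],p[0,1],.077)
```

```text
[[ 0.5537135  -0.36175136  0.092     ]]
[[ 0.46611335 -0.36959278  0.073     ]
 [ 0.64121092 -0.36154692  0.073     ]] 2.630931040901102
[[ 0.54935345 -0.27534953  0.06      ]]
[[ 0.47127725 -0.34580274  0.07      ]
 [ 0.63346135 -0.3374329   0.07      ]] 2.954243928115465
t 3.4 tcp [ 0.551  -0.3511  0.199 ] ang 92.96 z [ 0. -0. -1.] q [ 0.74  0.66 -0.36  1.43  0.25  1.09  0.38] F [-0.9 -0.7  0.3] w 0.0601 g 0.0
tool delta mm [-10.8   2.1 122. ]
```

>>> servo_tool(
  rows=[
    [[0.06, -0.01, 0.002, 0.03, 0, 0, 0], [0.06, 0, 0, 0.03, 0, 0, -10], [0.06, 0, 0, 0.03, 0, 0, 0], [0.06, 0, 0, 0.022, 0, 0, 0], [0.06, 0, 0, 0.009, 0, 0, 0], [0, 0, 0, 0, 0, 0, 0], [0, 0, 0, 0, 0, 0, 0], [0, 0, 0, 0, 0, 0, 0], [0, 0, 0, 0, 0, 0, 0], [0, 0, 0, 0, 0, 0, 0]],
  ],
  force=12,
)

```text
clock: 4.65
ee_pos: [0.5535, -0.361, 0.078]
tool_rot: [0.623, 0.782, 0.0, 0.0]
wrist_force: [0.6, -0.2, -0.4]
gripper_width: 0.0146
grip_force: 0.0
```

>>> servo_tool(
  rows=[
    [[0, 0, 0, 0, 0, 0, 0], [0, 0, 0, 0, 0, 0, 10], [0, 0, 0, 0, 0, 0, 10], [0, 0, 0, 0, 0, 0, 10], [0, 0, 0, 0, 0, 0, 10], [0, 0, 0, 0, 0, 0, 10], [0, 0, 0, 0, 0, 0, 10], [0, 0, 0, 0, 0, 0, 10], [0, 0, 0, 0, 0, 0, 10], [0, 0, 0, 0, 0, 0, 10]],
  ],
)

```text
clock: 5.9
ee_pos: [0.5545, -0.3611, 0.078]
tool_rot: [0.994, 0.11, 0.001, 0.001]
wrist_force: [1.3, -1.2, -0.8]
gripper_width: 0.0107
grip_force: 13.1
```

>>> servo_tool(
  rows=[
    [[0, 0, 0, 0, 0, 0, 6], [0, 0, 0, 0, 0, 0, 0], [0.05, 0, 0, 0, 0, 0, 0], [0.05, 0, 0, 0, 0, 0, 0], [0.05, 0, 0, 0, 0, 0, 0], [0.05, 0, 0, -0.04, 0, 0, 0], [0.06, 0, 0, -0.06, 0, 0, 0], [0.06, 0, -0.05, 0, 0, 0, 0], [0.06, 0, -0.05, 0, 0, 0, 0], [0.06, 0, -0.05, 0, 0, 0, 0]],
  ],
)

```text
clock: 7.15
ee_pos: [0.5348, -0.2105, 0.1779]
tool_rot: [0.998, 0.061, 0.0, -0.0]
wrist_force: [1.6, 1.6, -0.7]
gripper_width: 0.0599
grip_force: 0.0
```

Run:
```python
from h import *
to(.538,-.06,.2)
```

```text
t 7.15 tcp [ 0.5348 -0.2105  0.1779] ang 6.95 z [ 0.  0. -1.] q [ 0.27  0.54  0.11  1.7  -0.07  0.9  -1.05] F [ 1.6  1.6 -0.7] w 0.0599 g 0.0
tool delta mm [  21.4 -149.   -22.1]
```

>>> servo_tool(
  rows=[
    [[0.06, 0.007, -0.051, -0.007, 0, 0, 0], [0.06, 0.007, -0.051, -0.007, 0, 0, 0], [0.06, 0.008, -0.052, -0.008, 0, 0, 0], [0.06, 0, 0, 0, 0, 0, -10.6], [0.06, 0, 0, 0, 0, 0, -10.6], [0.06, 0, 0, 0, 0, 0, -10.6], [0.06, 0, 0, 0, 0, 0, -10.6], [0.06, 0, 0, 0, 0, 0, -10.6], [0.06, 0, 0, 0, 0, 0, -10.6], [0.06, 0, 0, 0, 0, 0, -10.6]],
  ],
)

```text
clock: 8.4
ee_pos: [0.5381, -0.0567, 0.1997]
tool_rot: [0.758, 0.653, -0.0, -0.0]
wrist_force: [0.4, 0.4, 0.4]
gripper_width: 0.0598
grip_force: 0.0
```

>>> servo_tool(
  rows=[
    [[0.06, 0, 0, 0, 0, 0, -10.6], [0.06, 0, 0, 0, 0, 0, 0], [0.06, 0, 0, 0, 0, 0, 0], [0.06, 0, 0, 0, 0, 0, 0], [0.06, 0, 0, 0, 0, 0, 0], [0.06, 0, 0, 0, 0, 0, 0], [0.06, 0, 0, 0, 0, 0, 0], [0.06, 0, 0, 0, 0, 0, 0], [0.06, 0, 0, 0, 0, 0, 0], [0.06, 0, 0, 0, 0, 0, 0]],
  ],
)

```text
clock: 9.65
ee_pos: [0.5384, -0.0565, 0.1997]
tool_rot: [0.696, 0.718, 0.0, -0.0]
wrist_force: [-0.3, -1.1, 0.8]
gripper_width: 0.0597
grip_force: 0.0
```

Run:
```python
from h import *
st(); im=save('wrist','w2.png')
for l in ['button_left']:
    for cm in ['wrist']:
        for d in arm.recognise(l,cm)[:2]: print(l,c2w(cm,d['xyz']).round(4),d['confidence'])
        for d in arm.silhouettes(l,cm)[:2]:
            c=max(cv2.findContours(d['mask'].astype(np.uint8),0,2)[0],key=cv2.contourArea); rr=cv2.minAreaRect(c); w=pix2w(cm,cv2.boxPoints(rr),.09);print(rr,w.mean(0).round(4),w.round(3).tolist())
to(.538,-.041,.077)
```

```text
t 9.65 tcp [ 0.5384 -0.0565  0.1997] ang 91.75 z [-0.  0. -1.] q [ 0.26  0.48 -0.29  1.76  0.17  0.93 -0.07] F [-0.3 -1.1  0.8] w 0.0597 g 0.0
button_left [ 0.5407 -0.0358  0.0956] 0.88
((321.0, 180.0), (54.0, 14.0), 90.0) [ 0.5409 -0.0403  0.09  ] [[0.534, -0.017, 0.09], [0.546, -0.016, 0.09], [0.548, -0.064, 0.09], [0.535, -0.064, 0.09]]
t 9.8 tcp [ 0.5384 -0.0565  0.1997] ang 91.75 z [-0.  0. -1.] q [ 0.26  0.48 -0.29  1.76  0.17  0.93 -0.07] F [ 0.2 -0.6 -0.1] w 0.0602 g 0.0
tool delta mm [ 15.5   0.  122.7]
```

View pics/w2.png

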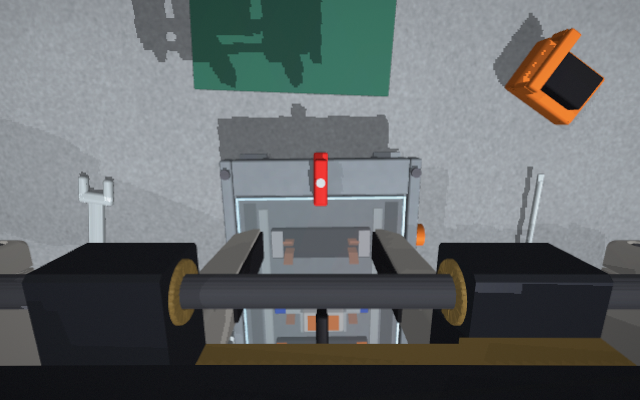

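The left button runs vertically from (321,153) to (321,206) with its pivot at (321,183). Through the guard, the empty spare base is at (320,242).

>>> servo_tool(
  rows=[
    [[0.06, 0.0145, 0.002, 0.03, 0, 0, 0], [0.06, 0, 0, 0.04, 0, 0, 0], [0.06, 0, 0, 0.03, 0, 0, 0], [0.05, 0, 0, 0.018, 0, 0, 0], [0.04, 0, 0, 0.004, 0, 0, 0], [0, 0, 0, 0, 0, 0, 0], [0, 0, 0, 0, 0, 0, 0], [0, 0, 0, 0, 0, 0, 0], [0, 0, 0, 0, 0, 0, 0], [0, 0, 0, 0, 0, 0, 0]],
  ],
  force=12,
)

```text
clock: 11.05
ee_pos: [0.5407, -0.042, 0.0784]
tool_rot: [0.696, 0.718, 0.001, 0.001]
wrist_force: [0.9, -0.1, 3.3]
gripper_width: 0.011
grip_force: 12.0
```

>>> servo_tool(
  rows=[
    [[0, 0, 0, 0, 0, 0, 10], [0, 0, 0, 0, 0, 0, 10], [0, 0, 0, 0, 0, 0, 10], [0, 0, 0, 0, 0, 0, 10], [0, 0, 0, 0, 0, 0, 10], [0, 0, 0, 0, 0, 0, 10], [0, 0, 0, 0, 0, 0, 10], [0, 0, 0, 0, 0, 0, 10], [0, 0, 0, 0, 0, 0, 5], [0, 0, 0, 0, 0, 0, 0]],
  ],
)

```text
clock: 12.3
ee_pos: [0.5402, -0.0415, 0.0783]
tool_rot: [0.998, 0.059, 0.0, -0.0]
wrist_force: [-0.7, 0.6, 5.8]
gripper_width: 0.0109
grip_force: 12.0
```

>>> servo_tool(
  rows=[
    [[0.06, 0, 0, 0, 0, 0, 0], [0.06, 0, 0, 0, 0, 0, 0], [0.06, 0, 0, -0.03, 0, 0, 0], [0.06, 0, 0, -0.06, 0, 0, 0], [0.06, -0.003, 0.045, -0.02, 0, 0, 0], [0.06, -0.004, 0.057, 0, 0, 0, 0], [0.06, -0.004, 0.057, 0, 0, 0, 0], [0.06, 0, 0, 0, 0, 0, -10.6], [0.06, 0, 0, 0, 0, 0, -10.6], [0.06, 0, 0, 0, 0, 0, -10.6]],
  ],
)

```text
clock: 13.55
ee_pos: [0.5473, -0.2014, 0.1871]
tool_rot: [0.943, 0.333, -0.0, -0.0]
wrist_force: [0.5, 1.0, -0.1]
gripper_width: 0.0599
grip_force: 0.0
```

>>> servo_tool(
  rows=[
    [[0.06, 0, 0, 0, 0, 0, -10.6], [0.06, 0, 0, 0, 0, 0, -10.6], [0.06, 0, 0, 0, 0, 0, -10.6], [0.06, 0, 0, 0, 0, 0, -10.6], [0.06, 0, 0, 0, 0, 0, -10.6], [0.06, 0, 0, 0, 0, 0, 0], [0.06, 0, 0, 0, 0, 0, 0], [0.06, 0, 0, 0, 0, 0, 0], [0.06, 0, 0, 0, 0, 0, 0], [0.06, 0, 0, 0, 0, 0, 0]],
  ],
)

```text
clock: 14.8
ee_pos: [0.5478, -0.2011, 0.1877]
tool_rot: [0.698, 0.717, 0.0, 0.0]
wrist_force: [0.2, 0.6, -0.1]
gripper_width: 0.0601
grip_force: 0.0
```

Run:
```python
from h import *
st(); im=save('wrist','w3.png'); save('top','t1.png')
print(w2pix('wrist',[[.547,-.201,.098]]))
t=cv2.imread('pics/t1.png')[120:260,300:510]; w=cv2.imread('pics/w3.png')
cv2.imwrite('pics/c3.png',np.vstack([w[:,:630][:400],cv2.resize(t,(630,420))])[:820:1] if 0 else np.hstack([cv2.resize(w,(448,280)),cv2.resize(t,(350,280),interpolation=1)]))
```

```text
t 14.8 tcp [ 0.5478 -0.2011  0.1877] ang 91.54 z [ 0. -0. -1.] q [ 0.43  0.55 -0.18  1.66  0.12  0.94  0.23] F [ 0.2  0.6 -0.1] w 0.0601 g 0.0
[[316.70569374 203.90490325]]
```

View pics/c3.png

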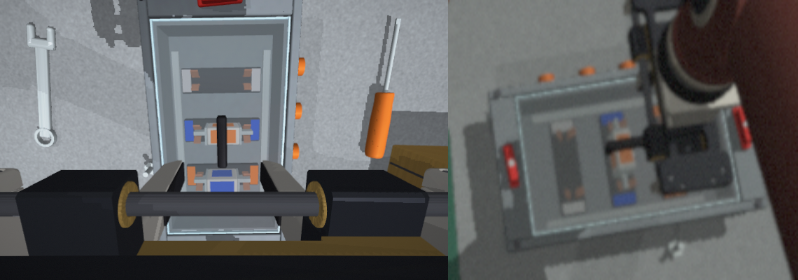

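Both red buttons now lie along the rim, and the handle's middle is at about (317,200) as predicted, so I grasp it.

>>> servo_tool(
  rows=[
    [[0.06, 0.001, 0, 0.04, 0, 0, -1], [0.05, 0, 0, 0.04, 0, 0, 0], [0.05, 0, 0, 0.02, 0, 0, 0], [0.04, 0, 0, 0.009, 0, 0, 0], [0, 0, 0, 0, 0, 0, 0], [0, 0, 0, 0, 0, 0, 0], [0, 0, 0, 0, 0, 0, 0], [0, 0, 0, 0, 0, 0, 0], [0, 0, 0, 0, 0, 0, 0], [0, 0, 0, 0, 0, 0, 0]],
  ],
  force=40,
)

```text
clock: 16.15
ee_pos: [0.5479, -0.2004, 0.0796]
tool_rot: [0.691, 0.723, 0.0, 0.0]
wrist_force: [-2.2, 0.5, 6.3]
gripper_width: 0.012
grip_force: 40.0
```

>>> servo_tool(
  rows=[
    [[0, 0, 0, -0.003, 0, 0, 0], [0, 0, 0, -0.005, 0, 0, 0], [0, 0, 0, -0.008, 0, 0, 0], [0, 0, 0, -0.01, 0, 0, 0], [0, 0, 0, -0.015, 0, 0, 0], [0, 0, 0, -0.02, 0, 0, 0], [0, 0, 0, -0.02, 0, 0, 0], [0, 0, 0, -0.02, 0, 0, 0], [0, 0, 0, -0.015, 0, 0, 0], [0, 0, 0, 0, 0, 0, 0]],
  ],
)

```text
clock: 17.4
ee_pos: [0.5486, -0.2004, 0.1963]
tool_rot: [0.691, 0.723, 0.001, 0.002]
wrist_force: [-0.1, -0.1, -3.5]
gripper_width: 0.0112
grip_force: 40.0
```

Run:
```python
from h import *
to(.507,.204,.16); save('scene','s1.png')
```

```text
t 17.4 tcp [ 0.5486 -0.2004  0.1963] ang 92.55 z [ 0.003 -0.001 -1.   ] q [ 0.43  0.54 -0.19  1.65  0.12  0.96  0.25] F [-0.1 -0.1 -3.5] w 0.0112 g 40.0
tool delta mm [405.9 -23.7  35.8]
```

View pics/s1.png

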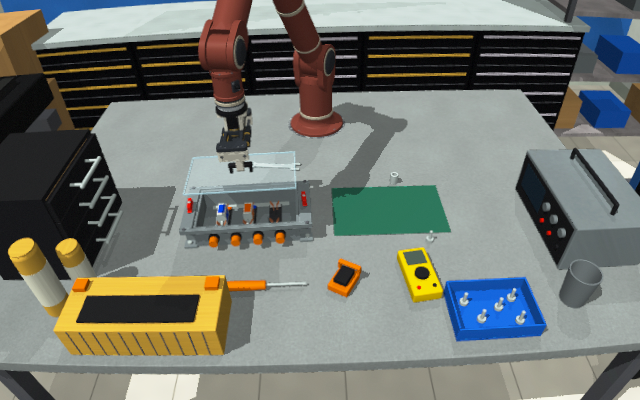

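The guard hangs level above the box at about (240,172), and both fuses stayed in their bases. Next is the move over the mat.

>>> servo_tool(
  rows=[
    [[0, 0.025, -0.0015, 0, 0, 0, 0], [0, 0.045, -0.0026, 0, 0, 0, 0], [0, 0.045, -0.0026, 0, 0, 0, 0], [0, 0.045, -0.0026, 0, 0, 0, 0], [0, 0.045, -0.0026, 0, 0, 0, 0], [0, 0.045, -0.0026, 0, 0, 0, 0], [0, 0.045, -0.0026, 0, 0, 0, 0], [0, 0.045, -0.0026, 0, 0, 0, 0], [0, 0.04, -0.0026, 0, 0, 0, 0], [0, 0.026, -0.0017, 0, 0, 0, 2.5]],
  ],
)

```text
clock: 18.7
ee_pos: [0.5043, 0.2068, 0.1937]
tool_rot: [0.706, 0.708, -0.001, -0.001]
wrist_force: [0.1, -0.3, -3.1]
gripper_width: 0.0114
grip_force: 40.0
```

>>> servo_tool(
  rows=[
    [[0, 0, 0, 0.02, 0, 0, 0], [0, 0, 0, 0.035, 0, 0, 0], [0, 0, 0, 0.035, 0, 0, 0], [0, 0, 0, 0.03, 0, 0, 0], [0, 0, 0, 0.02, 0, 0, 0], [0, 0, 0, 0.015, 0, 0, 0], [0, 0, 0, 0.01, 0, 0, 0], [0, 0, 0, 0, 0, 0, 0], [0, 0, 0, 0, 0, 0, 0], [0, 0, 0, 0, 0, 0, 0]],
  ],
)

```text
clock: 19.95
ee_pos: [0.5062, 0.2046, 0.0305]
tool_rot: [0.707, 0.707, 0.001, 0.0]
wrist_force: [-0.3, 0.5, -4.0]
gripper_width: 0.0117
grip_force: 40.0
```

Run:
```python
from h import *
to(.507,.204,.018); im=save('top','t2.png'); cv2.imwrite('pics/c4.png',cv2.resize(im[150:310,130:350,::-1],(660,480)))
```

```text
t 19.95 tcp [0.5062 0.2046 0.0305] ang 90.05 z [ 0.002  0.001 -1.   ] q [-0.33  0.72 -0.15  1.9   0.2   0.53 -0.61] F [-0.3  0.5 -4. ] w 0.0117 g 40.0
tool delta mm [-0.6  0.8 12.5]
```

View pics/c4.png

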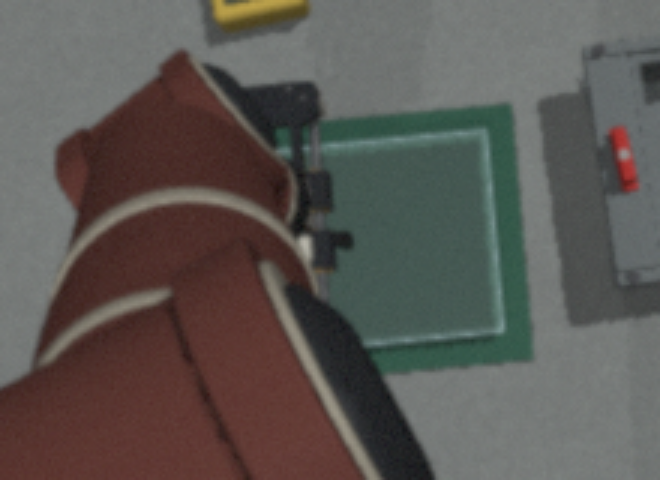

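The guard hangs just above the mat, well centred, with an even green margin at its edges. I lower, release and go back.

>>> servo_tool(
  rows=[
    [[0, 0, 0, 0.004, 0, 0, 0], [0, 0, 0, 0.004, 0, 0, 0], [0, 0, 0, 0.003, 0, 0, 0], [0, 0, 0, 0.0025, 0, 0, 0], [0, 0, 0, 0, 0, 0, 0], [0.03, 0, 0, 0, 0, 0, 0], [0.05, 0, 0, 0, 0, 0, 0], [0.05, 0, 0, 0, 0, 0, 0], [0.05, 0, 0, -0.02, 0, 0, 0], [0.05, 0, 0, -0.06, 0, 0, 0]],
  ],
)

```text
clock: 21.25
ee_pos: [0.5037, 0.2034, 0.0945]
tool_rot: [0.707, 0.707, -0.003, -0.001]
wrist_force: [0.5, -0.3, -0.0]
gripper_width: 0.0497
grip_force: 0.0
```

>>> servo_tool(
  rows=[
    [[0.05, 0, 0, -0.06, 0, 0, 0], [0.05, 0, 0, -0.06, 0, 0, 0], [0.05, -0.04, 0.004, -0.02, 0, 0, 0], [0.05, -0.05, 0.005, 0, 0, 0, 0], [0.05, -0.05, 0.005, 0, 0, 0, 0], [0.05, -0.05, 0.005, 0, 0, 0, 0], [0.05, -0.05, 0.005, 0, 0, 0, 0], [0.05, -0.05, 0.005, 0, 0, 0, 0], [0.05, -0.05, 0.005, 0, 0, 0, 0], [0.05, -0.05, 0.005, 0, 0, 0, 0]],
  ],
)

```text
clock: 22.5
ee_pos: [0.545, -0.1871, 0.2362]
tool_rot: [0.707, 0.708, 0.0, 0.0]
wrist_force: [-0.3, -0.5, 0.0]
gripper_width: 0.05
grip_force: 0.0
```

>>> servo_tool(
  rows=[
    [[0.05, 0, 0, 0, 0, 0, 10.6], [0.05, 0, 0, 0, 0, 0, 10.6], [0.05, 0, 0, 0, 0, 0, 10.6], [0.05, 0, 0, 0, 0, 0, 10.6], [0.05, 0, 0, 0, 0, 0, 10.6], [0.05, 0, 0, 0, 0, 0, 10.6], [0.05, 0, 0, 0, 0, 0, 10.6], [0.05, 0, 0, 0, 0, 0, 10.6], [0.05, 0, 0, 0, 0, 0, 2.6], [0.05, 0, 0, 0, 0, 0, 0]],
  ],
)

```text
clock: 23.75
ee_pos: [0.545, -0.1853, 0.236]
tool_rot: [1.0, 0.024, -0.0, -0.0]
wrist_force: [-0.3, 0.2, -0.4]
gripper_width: 0.0499
grip_force: 0.0
```

Run:
```python
from h import *
st(); im=save('wrist','w4.png')
for l in ['fuse_orange','fuse_blue','base_spare','base_orange','base_blue']:
    for d in arm.recognise(l,'wrist')[:1]: print(l,c2w('wrist',d['xyz']).round(4),round(d['confidence'],2))
save('top','t3.png')
print([(c2w('top',d['xyz']).round(3)) for d in arm.recognise('guard','top')])
to(.547,-.201,.2)
```

```text
t 23.75 tcp [ 0.545  -0.1853  0.236 ] ang 2.71 z [-0.  0. -1.] q [ 0.13  0.49  0.24  1.63 -0.13  1.04 -1.11] F [-0.3  0.2 -0.4] w 0.0499 g 0.0
fuse_orange [ 0.5512 -0.2013  0.0609] 0.65
fuse_blue [ 0.5472 -0.2713  0.0571] 0.94
base_spare [ 0.5442 -0.1305  0.0177] 0.82
base_orange [ 0.5711 -0.2681  0.0195] 0.88
base_blue [ 0.5705 -0.1981  0.0203] 0.88
[array([0.498, 0.202, 0.007])]
t 24.15 tcp [ 0.545  -0.1857  0.2362] ang 2.65 z [ 0.  0. -1.] q [ 0.14  0.49  0.24  1.63 -0.13  1.04 -1.11] F [ 0.2 -0.8  0.4] w 0.05 g 0.0
tool delta mm [ 1.3 15.4 36.2]
```

View pics/w4.png

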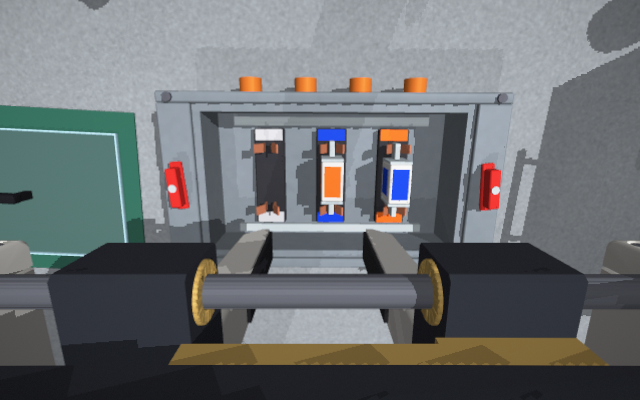

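View pics/t3.png

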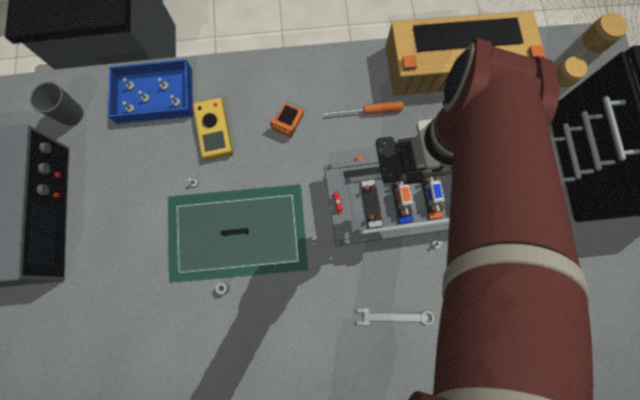

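Wrist view: orange fuse top at (332,182), blue fuse top at (400,185), and the spare base marks at (268,134) and (270,217). Top view: the guard lies centred on the mat, around (237,232).

Run:
```python
from h import *
im=cv2.imread('pics/w4.png').astype(int); b,g,r=im[...,0],im[...,1],im[...,2]
def ce(m,x0,x1,y0,y1):
    ys,xs=np.nonzero(m[y0:y1,x0:x1]); return [xs.mean()+x0,ys.mean()+y0,len(xs)]
O=(r>180)&(b<90); B=(b>150)&(r<90)
W=(r>170)&(g>165)&(b>165)
for n,m,box,z in [('ofuse',O,(315,350,160,205),.06),('bfuse',B,(380,420,160,205),.06),('bb1',B,(310,355,120,145),.018),('bb2',B,(310,355,208,228),.018),('ob1',O,(370,415,120,145),.018),('ob2',O,(370,415,208,228),.018),('s1',W,(245,295,125,145),.018),('s2',W,(245,295,208,228),.018)]:
    c=ce(m,*box); print(n,np.round(c,1),pix2w('wrist',c[:2],z)[0].round(4))
```

```text
ofuse [332.1 181.4 453. ] [ 0.5491 -0.202   0.06  ]
bfuse [399.9 184.4 469. ] [ 0.5493 -0.2759  0.06  ]
bb1 [331.  134.4 320. ] [ 0.5977 -0.1998  0.018 ]
bb2 [329.3 217.7 192. ] [ 0.4954 -0.2035  0.018 ]
ob1 [393.5 134.8 312. ] [ 0.6007 -0.2734  0.018 ]
ob2 [388.4 217.2 197. ] [ 0.4994 -0.2775  0.018 ]
s1 [268.5 134.  294. ] [ 0.5947 -0.1263  0.018 ]
s2 [270.9 221.  409. ] [ 0.4876 -0.1304  0.018 ]
```

>>> servo_tool(
  rows=[
    [[0.055, 0.003, 0.0163, 0.03, 0, 0, 0], [0.055, 0, 0, 0.05, 0, 0, 0], [0.055, 0, 0, 0.05, 0, 0, 0], [0.055, 0, 0, 0.04, 0, 0, 0], [0.055, 0, 0, 0.025, 0, 0, 0], [0.055, 0, 0, 0.008, 0, 0, 0], [0, 0, 0, 0, 0, 0, 0], [0, 0, 0, 0, 0, 0, 0], [0, 0, 0, 0, 0, 0, 0], [0, 0, 0, 0, 0, 0, 0]],
  ],
  force=40,
)

```text
clock: 25.4
ee_pos: [0.5494, -0.2018, 0.0341]
tool_rot: [1.0, 0.023, 0.001, 0.0]
wrist_force: [-1.0, -0.3, 2.9]
gripper_width: 0.0235
grip_force: 40.0
```

>>> servo_tool(
  rows=[
    [[0, 0, 0, 0, 0, 0, 0], [0, 0, 0, 0, 0, 0, 0], [0, 0, 0, -0.005, 0, 0, 0], [0, 0, 0, -0.01, 0, 0, 0], [0, 0, 0, -0.01, 0, 0, 0], [0, 0, 0, -0.015, 0, 0, 0], [0, 0, 0, -0.02, 0, 0, 0], [0, 0, 0, 0, 0, 0, 0], [0, 0, 0, 0, 0, 0, 0], [0, 0, 0, 0, 0, 0, 0]],
  ],
)

```text
clock: 26.65
ee_pos: [0.5482, -0.2014, 0.0924]
tool_rot: [1.0, 0.023, -0.001, -0.0]
wrist_force: [-0.3, 0.3, -1.8]
gripper_width: 0.0235
grip_force: 40.0
```

Run:
```python
from h import *
to(.5455,-.1277,.095)
```

```text
t 26.65 tcp [ 0.5482 -0.2014  0.0924] ang 2.65 z [-0.002  0.001 -1.   ] q [ 0.19  0.67  0.2   1.76 -0.19  0.73 -1.04] F [-0.3  0.3 -1.8] w 0.0235 g 40.0
tool delta mm [  0.7 -73.8  -2.5]
```

>>> servo_tool(
  rows=[
    [[0, -0.0005, -0.024, 0, 0, 0, 0], [0, -0.0005, -0.03, 0, 0, 0, 0], [0, -0.0005, -0.02, 0, 0, 0, 0], [0, 0, 0, 0, 0, 0, 0], [0, 0, 0, 0.015, 0, 0, 0], [0, 0, 0, 0.01, 0, 0, 0], [0, 0, 0, 0.008, 0, 0, 0], [0, 0, 0, 0.008, 0, 0, 0], [0, 0, 0, 0.005, 0, 0, 0], [0, 0, 0, 0, 0, 0, 0]],
  ],
)

```text
clock: 27.9
ee_pos: [0.5437, -0.1278, 0.0468]
tool_rot: [1.0, 0.023, -0.0, -0.0]
wrist_force: [0.4, -0.7, -2.1]
gripper_width: 0.0238
grip_force: 40.0
```

Run:
```python
from h import *
to(.5455,-.1277,.034)
```

```text
t 27.9 tcp [ 0.5437 -0.1278  0.0468] ang 2.65 z [-0.001  0.    -1.   ] q [ 0.07  0.71  0.18  1.87 -0.22  0.59 -1.13] F [ 0.4 -0.7 -2.1] w 0.0238 g 40.0
tool delta mm [ 1.8 -0.  12.8]
```

>>> servo_tool(
  rows=[
    [[0, 0, 0, 0.004, 0, 0, 0], [0, 0, 0, 0.004, 0, 0, 0], [0, 0, 0, 0.004, 0, 0, 0], [0, 0, 0, 0.0015, 0, 0, 0], [0, 0, 0, 0, 0, 0, 0], [0.04, 0, 0, 0, 0, 0, 0], [0.05, 0, 0, 0, 0, 0, 0], [0.05, 0, 0, 0, 0, 0, 0], [0.05, 0, 0, -0.01, 0, 0, 0], [0.05, 0, 0, -0.06, 0, 0, 0]],
  ],
)

```text
clock: 29.15
ee_pos: [0.5413, -0.127, 0.1017]
tool_rot: [1.0, 0.023, -0.004, -0.001]
wrist_force: [2.2, -0.1, 0.2]
gripper_width: 0.05
grip_force: 0.0
```

>>> servo_tool(
  rows=[
    [[0.05, 0, 0, -0.06, 0, 0, 0], [0.05, 0, 0.03, -0.06, 0, 0, 0], [0.05, 0.001, 0.03, 0, 0, 0, 0], [0.05, 0, 0.03, 0, 0, 0, 0], [0.05, 0, 0.03, 0, 0, 0, 0], [0.05, 0, 0.02, 0, 0, 0, 0], [0.05, 0, 0, 0, 0, 0, 0], [0.05, 0, 0, 0, 0, 0, 0], [0.05, 0, 0, 0, 0, 0, 0], [0.05, 0, 0, 0, 0, 0, 0]],
  ],
)

```text
clock: 30.4
ee_pos: [0.5516, -0.2645, 0.2197]
tool_rot: [1.0, 0.024, 0.0, -0.0]
wrist_force: [0.5, -0.1, 0.4]
gripper_width: 0.0503
grip_force: 0.0
```

```bash
cat >> h.py <<'E'
def ce(m,x0,x1,y0,y1):
    ys,xs=np.nonzero(m[y0:y1,x0:x1]); return [xs.mean()+x0,ys.mean()+y0,len(xs)]
def fuses(name):
    im=save('wrist',name)
    for l in ['fuse_orange','fuse_blue']:
        for d in arm.silhouettes(l,'wrist')[:1]:
            i=im.astype(int); m=d['mask']; r,g,b=i[...,0],i[...,1],i[...,2]
            c=m&(((r>180)&(b<90)) if 'or' in l else ((b>150)&(r<90))); c=c.astype(np.uint8)
            n,L,S,C=cv2.connectedComponentsWithStats(c); k=1+S[1:,4].argmax(); print(l,C[k].round(1),S[k,4],'top at z.06:',pix2w('wrist',C[k],.06)[0].round(4),round(d['confidence'],2))
E
python3 - <<'E'
from h import *
fuses('w5.png'); to(.5495,-.2759,.034)
E
```

```text
fuse_orange [185.3 188.9] 505 top at z.06: [ 0.5434 -0.1285  0.06  ] 0.75
fuse_blue [327.5 190. ] 496 top at z.06: [ 0.5491 -0.2763  0.06  ] 0.79
t 30.55 tcp [ 0.5514 -0.2652  0.2196] ang 2.69 z [ 0.  0. -1.] q [ 0.25  0.56  0.26  1.55 -0.16  1.05 -0.97] F [-0.1  0.7  1. ] w 0.05 g 0.0
tool delta mm [ -2.4  10.6 185.6]
```

View pics/w5.png

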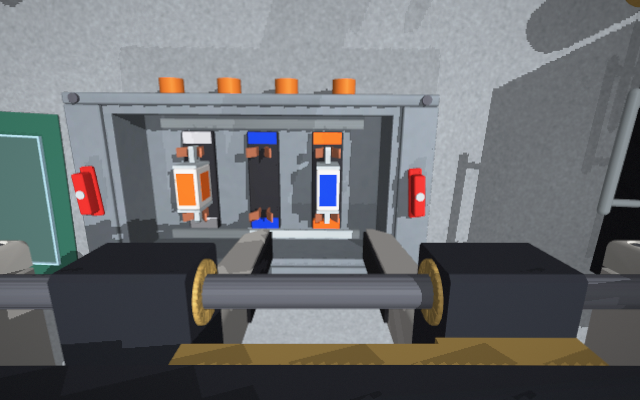

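The orange fuse stands seated in the spare base at (190,188). The blue base at (264,180) is now empty, and the blue fuse is at (327,190). Next I grasp the blue fuse.

>>> servo_tool(
  rows=[
    [[0.055, -0.002, 0.0106, 0.03, 0, 0, 0], [0.055, 0, 0, 0.05, 0, 0, 0], [0.055, 0, 0, 0.05, 0, 0, 0], [0.055, 0, 0, 0.035, 0, 0, 0], [0.055, 0, 0, 0.017, 0, 0, 0], [0.055, 0, 0, 0.004, 0, 0, 0], [0, 0, 0, 0, 0, 0, 0], [0, 0, 0, 0, 0, 0, 0], [0, 0, 0, 0, 0, 0, 0], [0, 0, 0, 0, 0, 0, 0]],
  ],
  force=40,
)

```text
clock: 31.8
ee_pos: [0.5502, -0.2761, 0.0344]
tool_rot: [1.0, 0.023, 0.001, -0.0]
wrist_force: [0.2, 1.2, 3.2]
gripper_width: 0.0235
grip_force: 40.0
```

>>> servo_tool(
  rows=[
    [[0, 0, 0, 0, 0, 0, 0], [0, 0, 0, 0, 0, 0, 0], [0, 0, 0, -0.005, 0, 0, 0], [0, 0, 0, -0.01, 0, 0, 0], [0, 0, 0, -0.01, 0, 0, 0], [0, 0, 0, -0.015, 0, 0, 0], [0, 0, 0, -0.02, 0, 0, 0], [0, 0, 0, 0, 0, 0, 0], [0, 0, 0, 0, 0, 0, 0], [0, 0, 0, 0, 0, 0, 0]],
  ],
)

```text
clock: 33.05
ee_pos: [0.5492, -0.2759, 0.0927]
tool_rot: [1.0, 0.023, -0.001, -0.001]
wrist_force: [0.1, -0.2, -2.0]
gripper_width: 0.0238
grip_force: 40.0
```

Run:
```python
from h import *
to(.547,-.2018,.095)
```

```text
t 33.05 tcp [ 0.5492 -0.2759  0.0927] ang 2.66 z [-0.002  0.001 -1.   ] q [ 0.3   0.71  0.22  1.67 -0.21  0.79 -0.91] F [ 0.1 -0.2 -2. ] w 0.0238 g 40.0
tool delta mm [  1.3 -74.1  -2.2]
```

>>> servo_tool(
  rows=[
    [[0, 0, -0.024, 0, 0, 0, 0], [0, 0.001, -0.03, 0, 0, 0, 0], [0, 0, -0.02, 0, 0, 0, 0], [0, 0, 0, 0, 0, 0, 0], [0, 0, 0, 0.015, 0, 0, 0], [0, 0, 0, 0.01, 0, 0, 0], [0, 0, 0, 0.008, 0, 0, 0], [0, 0, 0, 0.008, 0, 0, 0], [0, 0, 0, 0.005, 0, 0, 0], [0, 0, 0, 0, 0, 0, 0]],
  ],
)

```text
clock: 34.3
ee_pos: [0.5471, -0.2023, 0.0472]
tool_rot: [1.0, 0.023, -0.0, -0.0]
wrist_force: [0.0, -0.4, -2.0]
gripper_width: 0.0237
grip_force: 40.0
```

>>> servo_tool(
  rows=[
    [[0, 0, 0, 0.004, 0, 0, 0], [0, 0, 0, 0.004, 0, 0, 0], [0, 0, 0, 0.004, 0, 0, 0], [0, 0, 0, 0.0015, 0, 0, 0], [0, 0, 0, 0, 0, 0, 0], [0.04, 0, 0, 0, 0, 0, 0], [0.05, 0, 0, 0, 0, 0, 0], [0.05, 0, 0, 0, 0, 0, 0], [0.05, 0, 0, -0.01, 0, 0, 0], [0.05, 0, 0, -0.06, 0, 0, 0]],
  ],
)

```text
clock: 35.55
ee_pos: [0.5448, -0.2011, 0.1019]
tool_rot: [1.0, 0.023, -0.004, -0.002]
wrist_force: [1.0, 0.3, -0.5]
gripper_width: 0.0501
grip_force: 0.0
```

>>> servo_tool(
  rows=[
    [[0.05, 0, 0, -0.06, 0, 0, 0], [0.05, 0, -0.02, -0.06, 0, 0, 0], [0.05, 0.0, -0.03, 0, 0, 0, 0], [0.05, 0, -0.02, 0, 0, 0, 0], [0.05, 0, 0, 0, 0, 0, 0], [0.05, 0, 0, 0, 0, 0, 0], [0.05, 0, 0, 0, 0, 0, 0], [0.05, 0, 0, 0, 0, 0, 0], [0.05, 0, 0, 0, 0, 0, 0], [0.05, 0, 0, 0, 0, 0, 0]],
  ],
)

```text
clock: 36.8
ee_pos: [0.5441, -0.1328, 0.2233]
tool_rot: [1.0, 0.023, -0.0, -0.0]
wrist_force: [-0.3, 0.5, -0.1]
gripper_width: 0.0497
grip_force: 0.0
```

Run:
```python
from h import *
fuses('w6.png'); to(.544,-.1282,.034)
```

```text
fuse_orange [312.5 187.5] 480 top at z.06: [ 0.543  -0.1281  0.06  ] 0.83
fuse_blue [383.1 187.5] 482 top at z.06: [ 0.5464 -0.2022  0.06  ] 0.83
t 36.95 tcp [ 0.5441 -0.1327  0.2234] ang 2.65 z [ 0.  0. -1.] q [ 0.01  0.48  0.28  1.69 -0.15  0.99 -1.17] F [-0.4 -0.   0.1] w 0.0503 g 0.0
tool delta mm [ 1.000e-01 -4.500e+00  1.894e+02]
```

View pics/w6.png

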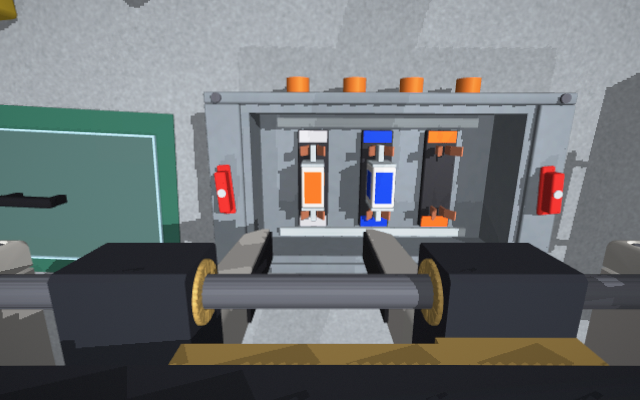

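The blue fuse is seated in the blue base at (381,186), the orange fuse is still in the spare base at (313,186), and the orange base at (440,180) is empty. Now the orange fuse goes over.

>>> servo_tool(
  rows=[
    [[0.055, 0, -0.0045, 0.035, 0, 0, 0], [0.055, 0, 0, 0.05, 0, 0, 0], [0.055, 0, 0, 0.05, 0, 0, 0], [0.055, 0, 0, 0.035, 0, 0, 0], [0.055, 0, 0, 0.016, 0, 0, 0], [0.055, 0, 0, 0.004, 0, 0, 0], [0, 0, 0, 0, 0, 0, 0], [0, 0, 0, 0, 0, 0, 0], [0, 0, 0, 0, 0, 0, 0], [0, 0, 0, 0, 0, 0, 0]],
  ],
  force=40,
)

```text
clock: 38.2
ee_pos: [0.5443, -0.1281, 0.0341]
tool_rot: [1.0, 0.023, 0.001, 0.0]
wrist_force: [-0.9, 0.5, 3.0]
gripper_width: 0.0237
grip_force: 40.0
```

>>> servo_tool(
  rows=[
    [[0, 0, 0, 0, 0, 0, 0], [0, 0, 0, 0, 0, 0, 0], [0, 0, 0, -0.005, 0, 0, 0], [0, 0, 0, -0.01, 0, 0, 0], [0, 0, 0, -0.015, 0, 0, 0], [0, 0, 0, -0.02, 0, 0, 0], [0, 0, 0, -0.025, 0, 0, 0], [0, 0, 0, -0.01, 0, 0, 0], [0, 0, 0, 0, 0, 0, 0], [0, 0, 0, 0, 0, 0, 0]],
  ],
)

```text
clock: 39.45
ee_pos: [0.5432, -0.1279, 0.1176]
tool_rot: [1.0, 0.023, -0.001, -0.0]
wrist_force: [-0.2, 0.5, -1.5]
gripper_width: 0.0238
grip_force: 40.0
```

Run:
```python
from h import *
to(.551,-.2757,.119)
```

```text
t 39.45 tcp [ 0.5432 -0.1279  0.1176] ang 2.66 z [-0.002  0.001 -1.   ] q [ 0.03  0.6   0.25  1.82 -0.21  0.75 -1.14] F [-0.2  0.5 -1.5] w 0.0238 g 40.0
tool delta mm [  1.  148.   -1.5]
```

>>> servo_tool(
  rows=[
    [[0, 0.001, 0.025, 0, 0, 0, 0], [0, 0, 0.04, 0, 0, 0, 0], [0, 0, 0.04, 0, 0, 0, 0], [0, 0, 0.03, 0, 0, 0, 0], [0, 0, 0.013, 0, 0, 0, 0], [0, 0, 0, 0.015, 0, 0, 0], [0, 0, 0, 0.02, 0, 0, 0], [0, 0, 0, 0.012, 0, 0, 0], [0, 0, 0, 0, 0, 0, 0], [0, 0, 0, 0, 0, 0, 0]],
  ],
)

```text
clock: 40.7
ee_pos: [0.5523, -0.2756, 0.0717]
tool_rot: [1.0, 0.024, 0.0, 0.0]
wrist_force: [-0.4, 0.0, -1.4]
gripper_width: 0.024
grip_force: 40.0
```

Run:
```python
from h import *
to(.551,-.2757,.034)
```

```text
t 40.7 tcp [ 0.5523 -0.2756  0.0717] ang 2.69 z [ 0.001 -0.    -1.   ] q [ 0.3   0.74  0.21  1.68 -0.21  0.74 -0.91] F [-0.4  0.  -1.4] w 0.024 g 40.0
tool delta mm [-1.3  0.  37.7]
```

>>> servo_tool(
  rows=[
    [[0, -0.001, 0, 0.008, 0, 0, 0], [0, 0, 0, 0.008, 0, 0, 0], [0, 0, 0, 0.006, 0, 0, 0], [0, 0, 0, 0.005, 0, 0, 0], [0, 0, 0, 0.004, 0, 0, 0], [0, 0, 0, 0.004, 0, 0, 0], [0, 0, 0, 0.0022, 0, 0, 0], [0, 0, 0, 0, 0, 0, 0], [0, 0, 0, 0, 0, 0, 0], [0, 0, 0, 0, 0, 0, 0]],
  ],
)

```text
clock: 41.95
ee_pos: [0.5508, -0.276, 0.0342]
tool_rot: [1.0, 0.023, 0.0, 0.0]
wrist_force: [-0.2, -0.7, -1.8]
gripper_width: 0.0236
grip_force: 40.0
```

>>> servo_tool(
  rows=[
    [[0.04, 0, 0, 0, 0, 0, 0], [0.05, 0, 0, 0, 0, 0, 0], [0.05, 0, 0, 0, 0, 0, 0], [0.05, 0, 0, 0, 0, 0, 0], [0.05, 0, 0, -0.01, 0, 0, 0], [0.05, 0, 0, -0.06, 0, 0, 0], [0.05, 0, 0, -0.06, 0, 0, 0], [0.05, 0, -0.02, -0.06, 0, 0, 0], [0.05, 0, -0.03, 0, 0, 0, 0], [0.05, 0, 0, 0, 0, 0, 0]],
  ],
)

```text
clock: 43.2
ee_pos: [0.5493, -0.2233, 0.2248]
tool_rot: [1.0, 0.026, 0.001, -0.001]
wrist_force: [1.0, 0.7, 0.8]
gripper_width: 0.0497
grip_force: 0.0
```

Run:
```python
from h import *
st(); fuses('w7.png')
```

```text
t 43.2 tcp [ 0.5493 -0.2233  0.2248] ang 2.93 z [ 0.002  0.002 -1.   ] q [ 0.18  0.53  0.27  1.6  -0.16  1.04 -1.02] F [1.  0.7 0.8] w 0.0497 g 0.0
fuse_orange [367.1 189. ] 494 top at z.06: [ 0.5478 -0.2798  0.06  ] 0.9
fuse_blue [297.4 188.4] 483 top at z.06: [ 0.5448 -0.2073  0.06  ] 0.95
```

View pics/w7.png

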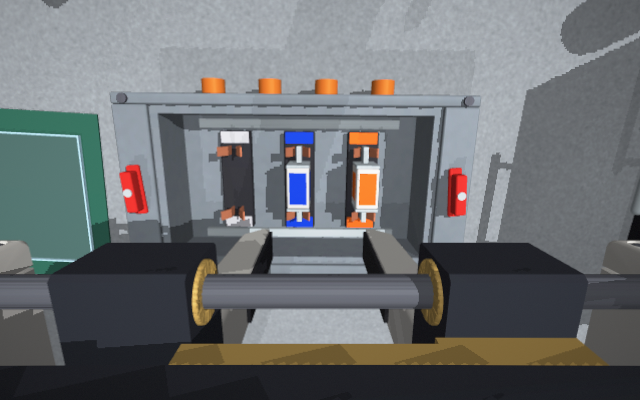

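Blue is in the blue base at (298,187) and orange in the orange base at (367,187). Both look level and seated, and the gripper is clear.

Run:
```python
from h import *
print(arm.hand_in())
```

```text
the job is handed in; nothing more can be done
None
```

The job is handed in, with no verdict returned: both turn buttons are aside, the guard is centred on the green mat, and in the last wrist picture each fuse looks seated in the base of its own colour with the gripper clear.

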